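# Release the latched mode key on the proof press's control box

## Task

The control box of the proof press has a row of four identical latching keys, and one of them is still latched down. Find it (a light tap of the fingertips on each key will tell), then push that one key to the bottom and let go so that it springs back up level with the others. Do not push down any of the other three, and leave the printing things around the box where they lie: nothing is to be picked up.

Things in the scene. Friction and masses are not known exactly. Their poses are not given: they have to be found in the camera images.
- console: Grey control box fixed to the table, 120 mm (its x) by 260 mm (its y, along the key row) by 60 mm high. Origin: centre of its underside; z up. The four keys stand on its flat top at x = 0, y = -75, -25, 25, 75 mm, 18 mm apart, names in any order; round each is a steel frame 44 by 42 mm, 3 mm high. One key is latched, in any of the places.
- key_a_top (a point): Centre of the top face of one key: off-white cap 34 mm (box x) by 32 mm (box y), moves straight down 8 mm. Up, the top is 77 mm above the table; gives at 3 N, 5.4 N at 4 mm, 8 N at the bottom, springs back; counts as pushed down past 5 mm. If latched, it rests at 73 mm, does not give below 5.5 N; pushed to the bottom at 69 mm (8 to 12 N; catch frees in the last 1.5 mm) and let go it rises to 77 mm.
- key_b_top (a point): Centre of the top face of one key: off-white cap 34 mm (box x) by 32 mm (box y), moves straight down 8 mm. Up, the top is 77 mm above the table; gives at 3 N, 5.4 N at 4 mm, 8 N at the bottom, springs back; counts as pushed down past 5 mm. If latched, it rests at 73 mm, does not give below 5.5 N; pushed to the bottom at 69 mm (8 to 12 N; catch frees in the last 1.5 mm) and let go it rises to 77 mm.
- key_c_top (a point): Centre of the top face of one key: off-white cap 34 mm (box x) by 32 mm (box y), moves straight down 8 mm. Up, the top is 77 mm above the table; gives at 3 N, 5.4 N at 4 mm, 8 N at the bottom, springs back; counts as pushed down past 5 mm. If latched, it rests at 73 mm, does not give below 5.5 N; pushed to the bottom at 69 mm (8 to 12 N; catch frees in the last 1.5 mm) and let go it rises to 77 mm.
- key_d_top (a point): Centre of the top face of one key: off-white cap 34 mm (box x) by 32 mm (box y), moves straight down 8 mm. Up, the top is 77 mm above the table; gives at 3 N, 5.4 N at 4 mm, 8 N at the bottom, springs back; counts as pushed down past 5 mm. If latched, it rests at 73 mm, does not give below 5.5 N; pushed to the bottom at 69 mm (8 to 12 N; catch frees in the last 1.5 mm) and let go it rises to 77 mm.
- ink_tin: Loose upright steel tin with a paper band, 72 mm across, 55 mm high; origin at the centre of its underside. Stands off the +y end of the box; leave it.
- brayer: Loose ink roller: black rubber roll 38 mm across and 100 mm long along its own y, with a wire fork and a wooden handle reaching 140 mm to its own -x, at most 38 mm high; origin on the table under the roll's middle. Lies beyond the box; leave it.
- type_block: Loose dark wood block, 23 mm by 60 mm by 24 mm high; origin at the centre of its underside. Lies between the robot and the box; leave it.
- stick: Loose flat steel tray (composing stick), 50 mm by 180 mm (its y), 27 mm high at most; origin at the centre of its underside. Lies off the -y end of the box; leave it.
There are look-alikes about, which are no part of the job. There is more than one size of the ink_tin; the job needs the middle-sized.

How it is judged:
By the outcome, as a careful person would: the job done as asked, in the order asked, and still so for the second after the job is handed in, with the robot touching nothing.
It also fails if it takes over 48 s, if anything falls off the work surface, if the arm or the gripper's body presses on something with over 40 N, if the wrist force passes 120 N, or if a joint passes its speed limit or range.

## Robot

A 7-joint arm with a two-finger parallel gripper is mounted at the origin on the work surface. World frame = base frame: x ahead of the robot, y to its left, z up, the work surface at z = 0. Lengths are in m, angles in rad, forces in N, time in s.
With the tool pointing down it reaches from about 0.4 to 0.85 m from the base axis. Payload 10.4 kg.
Tool frame: the origin (TCP) lies at the very end of the fingers, on their centre line; the grasp point (between the pads) lies 19 mm behind it; z points along the fingers, y is the direction in which the jaws open and shut (so a half turn about z gives the same grasp; the last joint's range is limited). The gripper opens to 87 mm and grips with 3 to 60 N. Pads are 19 mm wide; open, the fingers measure 117 mm over their backs; the gripper's body (75 mm by 190 mm) begins 51 mm behind the grasp point.
Start: joints at [-1.289, 0.332, -0.065, 1.46, 0.022, 1.35, -0.088], TCP at [0.188, 0.596, 0.223] pointing down, gripper open.
Joint ranges: [-2.6, 2.6], [-0.5, 2.12], [-1.47, 1.34], [0.16, 2.42], [-1.27, 4.41], [0.06, 2.06], [-2.6, 2.6]. Speed limits (rad/s): [2.22, 2.22, 2.79, 2.79, 3.14, 3.14, 3.14].

## Interface

Orientations are given as a rotation vector (axis times angle).
In Python, from cell import env, read_state, optics gives the robot as it stands. The module is installed in compiled form; this text tells all that it offers. Calls block until the motion is done:
- env.move_to(position, orientation): joint-space move of the TCP to a pose.
- env.servo_line(position, orientation=None, feed=0.15, f_stop=None): straight line of the TCP; orientation=None keeps the orientation; feed is the mean speed in m/s. With f_stop (N) it stops when the force on the tool has changed by that much, and returns True; else False.
- env.movej(angles): joint-space move.
- env.grip(opening, newtons=None): finger opening in m; newtons is the grip in N (None keeps the last); returns when the fingers have stopped.
- env.wait(seconds).
- env.ik(position, orientation): joint angles nearest the present ones, or None.
- read_state(): the state.
- optics.grab_frame(name): name is "scene" or "top"; returns (picture, depth): 400x640x3 uint8, red, green, blue; 400x640 float32, m along the optical axis (not along the pixel's ray), 0 where there is no reading.
- optics.get_calibration(name): a dict with "fx", "fy", "cx", "cy" (pixels), "cam_to_world" (4x4, takes a point from camera to world coordinates). Camera axes: x right, y down, z forward; pixel columns grow to the right and rows downward; lengths in m; the calibration is good to about 2 mm. A picture is of the moment at which its call begins. get_calibration takes no time and is no camera call.
A pose or a line that the arm cannot do raises env.MotionError and nothing moves.
- env.close_job(): hands the job in, once; it reports no verdict.
The state is a dict: "time_s": time; "joint_positions": joint angles; "qvel": joint speeds; "joint_efforts": joint torques, N m; "ee_pos": TCP position; "ee_rot": TCP orientation; "ft_force": force on the tool from outside, world axes, zero at the start; "torque": the same for the moment, N m; "opening": finger opening in m.
Only numpy, scipy, OpenCV 4.12 (cv2) and the standard library are available. Lean on these libraries where they do the work, as an engineer would, in place of code of your own. Each camera call takes 0.05 s, during which the arm holds its last target. There are 200 camera calls.

## Working session

There is one attempt and no reset: what is moved stays moved. The work goes in short steps, each a Python script; the robot and the scene stay as the last script left them, time stands still between calls to the robot, and variables do not carry over. Pictures are saved under pics/ and viewed, on a budget of 10 in all, crops included, one or two more only if the job needs it, and the job is handed in when it is done.

```bash
mkdir -p pics
python3 - <<'E'
from cell import env, read_state, optics
import cv2,numpy as np
for n in("scene","top"):
    p,d=optics.grab_frame(n); cv2.imwrite(f"pics/{n}0.png",p[:,:,::-1]); np.save(f"pics/{n}0.npy",d)
    c=optics.get_calibration(n); print(n,c["fx"],np.round(c["cam_to_world"],3).tolist()); np.save(f"pics/{n}T.npy",c["cam_to_world"])
s=read_state();print(s["time_s"],s["ee_pos"],s["ee_rot"],s["ft_force"])
E
```

```text
scene 458.4863769601254 [[-0.856, 0.367, -0.365, 0.982], [0.517, 0.583, -0.627, 0.674], [-0.017, -0.725, -0.688, 0.8], [0.0, 0.0, 0.0, 1.0]]
top 499.3423990587765 [[0.001, -0.998, 0.069, 0.502], [-1.0, -0.001, -0.003, 0.032], [0.003, -0.069, -0.998, 1.363], [0.0, 0.0, 0.0, 1.0]]
0.1 [0.18742034 0.59586655 0.22182853] [-4.76780227e-01 -3.10502596e+00  2.03839235e-03] [0.17930154 0.23722943 0.20348276]
```

View pics/top0.png

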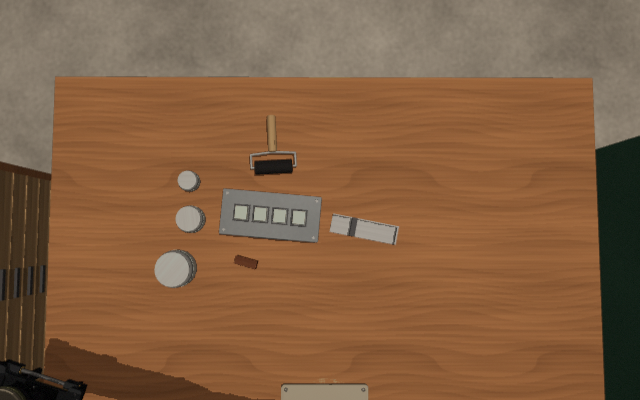

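View pics/scene0.png

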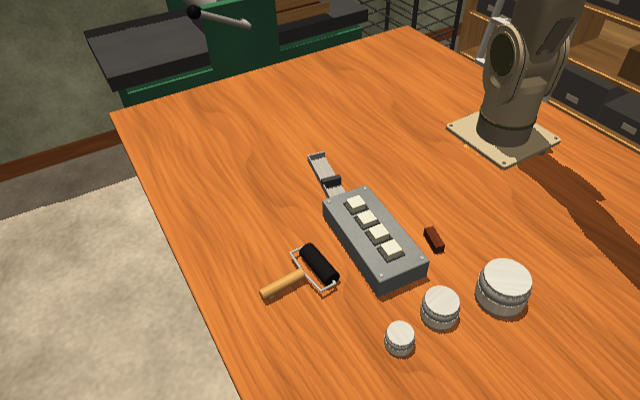

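The top view shows the grey box with key caps at pixels (241,213), (260,215), (279,216) and (299,218), plus tins on the left, the brayer above, the stick on the right and the block below. The scene view agrees. Next I'll locate the caps.

```bash
cat > h.py <<'E'
import cv2,numpy as np
from cell import env,read_state,optics
def keys(name="top",tag=None,box=((200,232),(225,315))):
    """key centres: white-cap components in a top image, median depth"""
    p,d=optics.grab_frame(name); c=optics.get_calibration(name); T=np.array(c["cam_to_world"])
    if tag: cv2.imwrite(f"pics/{tag}.png",p[:,:,::-1])
    m=np.zeros(d.shape,np.uint8); (r0,r1),(c0,c1)=box
    m[r0:r1,c0:c1]=(p[r0:r1,c0:c1].min(2)>170)
    n,l,st,ce=cv2.connectedComponentsWithStats(m,connectivity=4)
    out=[]
    for i in range(1,n):
        if st[i,4]<60: continue
        z=np.median(d[l==i]); u,v=ce[i]
        w=T@[(u-c["cx"])/c["fx"]*z,(v-c["cy"])/c["fy"]*z,z,1]
        out.append((u,v,st[i,4],*w[:3]))
    return np.array(out),p,d,T,c
E
python3 - <<'E'
from h import *
np.set_printoptions(precision=4,suppress=True)
k,p,d,T,c=keys(); print(k)
m=cv2.inRange(p,(80,80,80),(150,150,150)); # console grey
v,u=np.mgrid[:400,:640]; z=d
P=np.stack([(u-c["cx"])/c["fx"]*z,(v-c["cy"])/c["fy"]*z,z],-1)@T[:3,:3].T+T[:3,3]
sel=(P[...,2]>.05)&(P[...,2]<.09)&(u>210)&(u<325)&(v>180)&(v<250)
r=cv2.minAreaRect(P[sel][:,:2].astype(np.float32)); print(r,P[sel][:,2].min(),np.median(P[sel][:,2]))
E
```

```text
[]
((0.5597760677337646, 0.14585506916046143), (0.2604880928993225, 0.12161625921726227), 84.81498718261719) 0.05060270307371062 0.06204596025810627
```

Box fit: centre (0.560, 0.146), 260 by 122 mm, long axis at 84.8°. This matches the given sizes. Next I'll close the fingers, go above the box and tap each key.

```bash
cat >> h.py <<'E'
from scipy.spatial.transform import Rotation as Ro
C=np.array([.5598,.1459]); a=np.deg2rad(84.8)
by=np.array([np.cos(a),np.sin(a)]); bx=np.array([by[1],-by[0]])
YS=[-.075,-.025,.025,.075]
def rot(s):
    y=np.array([*(s*bx),0]); z=np.array([0,0,-1.]); return Ro.from_matrix(np.c_[np.cross(y,z),y,z]).as_rotvec()
def kp(i,z): return np.array([*(C+by*YS[i]),z])
E
python3 - <<'E'
from h import *
np.set_printoptions(precision=4,suppress=True)
q=np.array(read_state()["joint_positions"])
sol={s:env.ik(kp(3,.2),rot(s)) for s in(1,-1)}; print(sol)
s=min((s for s in sol if sol[s] is not None),key=lambda s:abs(np.array(sol[s])-q).max()); print(s)
env.grip(0.0,20)
env.move_to(kp(3,.2),rot(s)); 
for i in(3,2,1,0):
    env.servo_line(kp(i,.10),rot(s),feed=.12); env.servo_line(kp(i,.086),feed=.05); env.wait(.2)
    f0=read_state()["ft_force"][2]
    hit=env.servo_line(kp(i,.0715),feed=.01,f_stop=1.8)
    st=read_state(); print(i,hit,st["ee_pos"],kp(i,0)[:2],st["ft_force"][2]-f0,st["time_s"])
    env.servo_line(kp(i,.10),feed=.1)
E
```

```text
{1: array([-0.8052,  0.3201,  0.4483,  1.5631, -0.1424,  1.291 , -0.4282]), -1: array([ 0.4218,  0.6139, -1.2436,  1.4952,  0.5819,  1.4476,  2.2148])}
1
3 True [0.5666 0.2206 0.0768] [0.5666 0.2206] 3.1780924275515097 6.1333
2 True [0.562  0.1708 0.0768] [0.5621 0.1708] 3.3144379597739033 8.625
1 True [0.5575 0.121  0.0735] [0.5575 0.121 ] 4.996419261020049 11.3333
0 True [0.5529 0.0712 0.0769] [0.553  0.0712] 2.3335245085723324 13.8583
```

Index 1 (box y = -25 mm) stopped at 73.5 mm, the others at 77 mm, so index 1 is latched. I'll push it down, then check with another light tap and a picture.

Run:
```python
from h import *
r=rot(1)
env.servo_line(kp(1,.10),r,feed=.12); env.servo_line(kp(1,.078),feed=.05); env.wait(.2)
f0=read_state()["ft_force"][2]
hit=env.servo_line(kp(1,.066),feed=.01,f_stop=18)
st=read_state(); print(hit,st["ee_pos"],st["ft_force"][2]-f0)
env.wait(.2); st=read_state(); print(st["ee_pos"][2],st["ft_force"][2]-f0)
env.servo_line(kp(1,.09),feed=.04); env.wait(.3)
hit=env.servo_line(kp(1,.0715),feed=.01,f_stop=1.8)
st=read_state(); print("check",hit,st["ee_pos"][2],st["time_s"])
env.servo_line(kp(1,.2),feed=.12)
env.move_to([.45,-.15,.25],r)
p,d=optics.grab_frame("top"); P=optics.grab_frame("scene")[0]
for x,y in((241,213),(260,215),(279,216),(299,218)): print(np.median(d[y-3:y+4,x-3:x+4]))
a=cv2.resize(p[170:260,210:340],(520,360)); b=cv2.resize(P[150:300,270:470],(480,360))
cv2.imwrite("pics/end.png",cv2.resize(np.hstack([a,b]),(800,288))[:,:,::-1]); print(read_state()["time_s"])
```

```text
True [0.5575889  0.12103741 0.06956372] 7.294683166793597
0.0695302715736374 8.336466519168194
check True 0.07690549309989098 18.8917
1.2851247
1.2861449
1.2850099
1.286039
21.3
```

View pics/end.png

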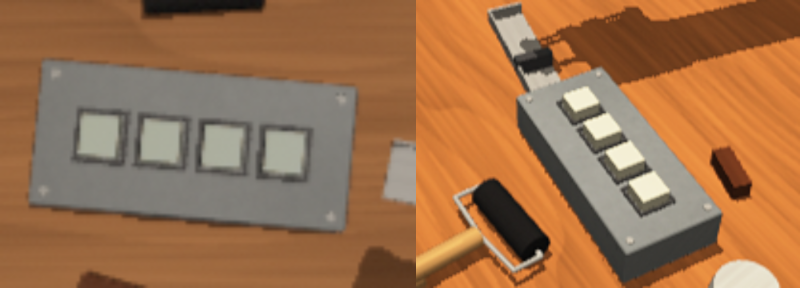

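The picture shows all four caps level (left crop, about (100,135) to (285,152)). The surrounding items I can see are where they were, and the arm is clear. I'm handing in.

```bash
python3 -c "
from cell import env; env.close_job()"
```

```text
the job is handed in; nothing more can be done
```

The latched key is released and the job is handed in; the arm's clock read 21.3 s of the 48 s allowed at the last check.

- **Finding it:** I located the box from the top camera's depth image and tapped each key lightly with closed fingers. The key at box y = -25 mm stopped the fingers at 73.5 mm. The other three stopped them at about 77 mm, with tap forces of 2.3 to 3.3 N. That is just over the 3 N at which a key gives on two of them, but they moved only about 0.2 mm.
- **Releasing it:** I pushed that one key to 69.5 mm at about 8 N and let go.
- **Last checks:** A second light tap met that key at 76.9 mm, level with the others. Top-camera depths at the four caps agreed within about 1 mm. The final picture showed the keys level and the things in view (block, brayer, near end of the stick) in place. The ink tins and the far end of the stick were mostly outside that crop, so I did not re-check them, but the arm made no contact there.
- **Mismatches:** The force-stop limit of 18 N triggered while the vertical force I read back was only 7.3 N, rising to 8.3 N once settled. The fingers also stopped 0.5 mm above the nominal 69 mm bottom. The second tap shows the catch did free. My first attempt to pick out the caps by colour found nothing, so I used the depth fit of the box instead.

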